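Set the sliding leg of a cookbook stand and hold its cam lever shut

TASK

Set the cookbook stand for a thick book: draw its sprung sliding leg towards the robot, with the cam lever still open, until the front face of the leg's lip lines up with the mark on the rail. Keep the leg there and pinch the cam lever shut against the leg's thumb plate; finish while still holding, with the fingers keeping lever and thumb plate squeezed together and the leg at its mark. Leave the other things on the worktop where they are.

Things in the scene. Friction and masses are not known exactly. Their poses are not given: they have to be found in the camera images.
- stand: Fixed wooden cookbook stand. Origin on the worktop under the rail; its -x runs along the rail to the front, roughly to the robot (yaw up to 0.35 rad), z up. Rail 40 mm wide, 12 mm high, x -220 to +42 mm, with a 4 mm steel fin on it up to z = 22 mm. At x = +5 mm and beyond, a board 220 mm wide, 130 mm tall, leans back by 0.45 rad, away from the leg.
- leg_joint (a joint): Travel of the sprung wooden leg along the rail (m), 0 = home, grows to the front (stand -x), up to 0.105. A spring pulls it home with 2.3 N at 0, 3.5 N at 0.08: it runs back whenever let go, even with the lever shut (the clamp is not yet tightened), so it must be held throughout. At the mark when equal to joint mark_joint.
- lip_front (a point): Middle of the front face of the leg's lip, z = 40 mm, at stand x = -105 mm minus the leg's travel; axes as the stand's. The lip: upright wall across the rail, 120 mm wide (y), 8 mm thick, z 22 to 58 mm. Behind it a shoe 44 mm wide, 76 mm long, top z = 26 mm, carries thumb plate and lever. Open fingers let down outside these two can draw the leg by pushing the lip's rear face.
- thumb_plate (a point): Fixed upright steel plate on the leg, on the stand's -y side: 44 mm long (x), 6 mm thick, z 26 to 62 mm. The point is the middle of its outer face, z = 44 mm, 34 mm behind the lip's front face and 14 mm to -y of the rail's middle; axes as the stand's.
- lever: Upright steel cam lever, on the +y side: 52 mm long, 6 mm thick, z 28 to 60 mm. Origin under its vertical hinge at worktop height, 64 mm behind the lip's front face, 8 mm to +y; own -x runs to the free tip, 12 mm behind the lip's front when shut. Shut, it is parallel to the thumb plate, 28 mm over both outer faces. Open, the outer face near the tip is about 33 mm from the middle.
- lever_joint (a joint): Angle of the cam lever (rad): 0 = shut, up to 0.37 = open (tip swung out to the stand's +y). It stays where it is left; near the tip it takes about 3 to 5 N to push.
- mark_joint (a joint): Place of the length mark along the rail (m), on the same scale as leg_joint. The line of the mark lies at stand x = -105 mm minus this value.
- mark_line (a point): The length mark: the line, at 17 mm height over the rail's middle, between two steel fins of a clip that stand out on both sides of the rail (3 mm thick, each from 23 to 37 mm from the middle, 17 mm high), joined by a flat strip over the rail. Axes as the stand's. The lip passes over it.
- mug: Dotted white mug, 82x114x91 mm, bystander; origin under its middle.
- lemon: Lemon, 78x55x56 mm, bystander beside the stand; origin under its middle.
- garlic: Garlic bulb, 60x57x58 mm, bystander beside the stand; origin under its middle.
- tin: Food tin, 76 mm wide, 58 mm high, bystander; origin under its middle.
- picks: Glass of toothpicks, 41 mm wide, 79 mm high, bystander beside the stand; origin under its middle.

How it is judged:
By the outcome, as a careful person would: the job done as asked, in the order asked, and still so for the second after the job is handed in, while the arm keeps its last pose, push and grip.
It also fails if it takes over 29 s, if anything falls off the work surface, if the arm or the gripper's body presses on something with over 40 N, if the wrist force passes 120 N, or if a joint passes its speed limit or range.

ROBOT

A 6-joint arm with a two-finger parallel gripper is mounted at the origin on the work surface; the furniture and walls round the work are solid. World frame = base frame: x ahead of the robot, y to its left, z up, the work surface at z = 0. Lengths are in m, angles in rad, forces in N, time in s.
With the tool pointing down it reaches from about 0.275 to 0.775 m from the base axis. Payload 14.6 kg.
Tool frame: the origin (TCP) lies midway between the tips of the shut fingers; the grasp point (between the pads) lies 19 mm behind it (arm.grip_point_offset is the distance from the TCP to the grasp point, in m); z points along the fingers, y is the line along which they close (so a half turn about z gives the same grasp; the last joint's range is limited). The gripper opens to 85 mm and grips with 20 to 120 N. Pads are 22 mm wide; open, the fingers measure 114 mm over their backs; the gripper's body (76 mm by 85 mm) begins 54 mm behind the grasp point. The pads swing forward as they close: fully open they stand 13 mm farther back than shut.
Start: joints at [1.015, 0.263, -0.048, 1.259, 0, 1.415], TCP at [0.205, 0.483, 0.231] pointing down, gripper open.
Joint ranges: [-2.65, 2.65], [-0.89, 1.7], [-1.18, 1.37], [-2.13, 2.11], [-1.35, 1.29], [-3.14, 3.14]. Speed limits (rad/s): [1.89, 1.89, 2.57, 2.79, 3.14, 3.14].

INTERFACE

Orientations are given as a unit quaternion [w, x, y, z].
In Python, from bench import arm gives the robot as it stands. The module is installed in compiled form; this text tells all that it offers.
- The arm moves only by the tool play_rows, never from a script. Its argument "rows" is a list of rows, each an object of numbers: "x", "y", "z": the shift along the tool's x, y, z in units of 50 mm (1.0 is 50 mm); "spin": the turn about the tool's z in units of 0.1 rad (1.0 is 0.1 rad); "hand": the opening, from 0 (shut) to 1 (fully open). In form: [{"x": .., "y": .., "z": .., "spin": .., "hand": ..}, ...]. A call has exactly 10 rows; each row shifts and turns the commanded pose from where the row before left it, along the tool's axes as they then stand; what a row does not reach is not made up. A row lasts 1/10 s, in which the tool goes at most 50 mm and 8.59 degrees, less where a joint would pass 70% of its speed; a pose out of reach is approached as far as the arm can. A call with a number of a shift or a turn outside -1 to 1 is refused whole. A call with a gripper value outside its range is refused whole. The fingers move at their own pace and stop on an object; "squeeze" is the grip in N (left out, the last holds). Time passes only in rows, so rows that do not move let the fingers close, or fill a call up. It gives the time, the measured TCP pose, the force, the opening and the grip force at its end, in the units of the state.
- arm.observe(): the state, without advancing time (a new reading comes with each control period).
- arm.snapshot(name): name is "scene" or "top" or "wrist"; returns the picture (400x640x3 uint8, red, green, blue); there is no depth.
- arm.get_calibration(name): a dict with "camera_matrix" (3x3 intrinsics, pixels), "world_to_cam" (4x4, takes a point from world to camera coordinates); the wrist camera has in their place "T_tool_cam" (4x4, takes a point from camera to tool coordinates, whose origin is the TCP and whose axes are the flange's). Camera axes: x right, y up, looking along -z (the intrinsics and any distortion apply to the point x, -y, -z); pixel columns grow to the right and rows downward; lengths in m; the calibration is good to about 2 mm. A picture is of the moment at which its call begins: read the wrist's pose just before it. get_calibration takes no time and is no camera call.
- arm.finish_job(): hands the job in; it is judged then, once.
The state is a dict: "time_s": time; "q": joint angles; "qd": joint speeds; "tau": joint torques, N m; "ee_pos": TCP position; "eef_rot": TCP orientation; "force": force on the tool from outside, world axes, zero at the start; "torque": the same for the moment, N m; "grip_width": finger opening in m; "gripper_force": force on a finger pad.
Only numpy, scipy, OpenCV 4.12 (cv2) and the standard library are available. Lean on these libraries where they do the work, as an engineer would, in place of code of your own. Each camera call takes 0.05 s, during which the arm holds its last target. There are 200 camera calls.

## Working session

There is one attempt and no reset: what is moved stays moved. The work goes in short steps, Python scripts to look and compute and a tool call to move; the robot and the scene stay as the last step left them, time stands still between calls to the robot, and variables do not carry over. Pictures are saved under pics/ and viewed, at most 10 in all, crops included, and the job is handed in when it is done.

Besides the shell and the picture viewer there is one more tool, called after "Request:" as name(argument=value, ...) on one line, values as JSON. play_rows: Moves the arm, as the interface text tells. Shifts and turns lie within -1 to 1; 1 stands for 50 mm of shift or 0.1 rad of turn. Its arguments: {"type":"object","properties":{"rows":{"type":"array","items":{"type":"object","properties":{"x":{"type":"number","minimum":-1,"maximum":1},"y":{"type":"number","minimum":-1,"maximum":1},"z":{"type":"number","minimum":-1,"maximum":1},"spin":{"type":"number","minimum":-1,"maximum":1},"hand":{"type":"number"}}}},"squeeze":{"type":"number"}},"required":["rows"]}

```bash
mkdir -p pics; cat > h.py <<'E'
import numpy as np, cv2
from bench import arm
def snap(n,f):
    im=arm.snapshot(n); cv2.imwrite('pics/'+f,im[:,:,::-1]); return im
def cal(n):
    c=arm.get_calibration(n); return np.array(c['camera_matrix']),np.array(c['world_to_cam']),c
def ray(n,px):
    K,W,_=cal(n); d=np.linalg.inv(K)@[px[0],px[1],1]; d=np.array([d[0],-d[1],-d[2]])
    R=W[:3,:3]; return -R.T@W[:3,3], R.T@d
def plane(n,px,z):
    o,d=ray(n,px); return o+d*(z-o[2])/d[2]
def two(n1,p1,n2,p2):
    a,u=ray(n1,p1); b,v=ray(n2,p2); s=np.linalg.lstsq(np.c_[u,-v],b-a,rcond=None)[0]
    P,Q=a+u*s[0],b+v*s[1]; return (P+Q)/2,np.linalg.norm(P-Q)
def proj(n,P):
    K,W,_=cal(n); p=W[:3,:3]@P+W[:3,3]; q=K@[p[0],-p[1],-p[2]]; return q[:2]/q[2]
E
python3 - <<'E'
from h import *
for n in('scene','top'):
    snap(n,n+'0.png'); c=arm.get_calibration(n); print(n,[k for k in c],np.round(ray(n,(320,200)),3))
    print(c)
print(arm.observe())
E
```

```text
scene ['camera_matrix', 'world_to_cam'] [[ 0.898  0.518  1.067]
 [-0.349 -0.425 -0.835]]
{'camera_matrix': array([[391.93424088,   0.        , 318.30153039],
       [  0.        , 391.93424088, 195.74374921],
       [  0.        ,   0.        ,   1.        ]]), 'world_to_cam': array([[-0.78164118,  0.62371547,  0.00400931,  0.3743796 ],
       [-0.51529598, -0.64936484,  0.55928111,  0.20229908],
       [ 0.35143578,  0.43509117,  0.82896838, -1.4253966 ],
       [ 0.        ,  0.        ,  0.        ,  1.        ]])}
top ['camera_matrix', 'world_to_cam'] [[ 0.354  0.002  1.403]
 [ 0.088  0.024 -0.996]]
{'camera_matrix': array([[427.07157717,   0.        , 321.96522543],
       [  0.        , 427.07157717, 195.94880154],
       [  0.        ,   0.        ,   1.        ]]), 'world_to_cam': array([[ 1.58855236e-03, -9.99811926e-01, -1.93284330e-02,
         2.90239809e-02],
       [ 9.95216452e-01, -3.07376381e-04,  9.76940043e-02,
        -4.89215261e-01],
       [-9.76815717e-02, -1.93911666e-02,  9.95028790e-01,
        -1.36101361e+00],
       [ 0.00000000e+00,  0.00000000e+00,  0.00000000e+00,
         1.00000000e+00]])}
{'time_s': 0.1, 'q': array([ 1.01467979e+00,  2.63476677e-01, -4.88497250e-02,  1.25940936e+00,
       -2.07410073e-05,  1.41551900e+00]), 'qd': array([ 0.00094973, -0.00165966,  0.0035653 ,  0.00074774, -0.00105883,
       -0.00110404]), 'tau': array([ 3.54168762e-03, -6.38576174e+01,  3.85064864e+01,  1.00368427e-02,
       -7.77881814e-05, -4.54856752e-05]), 'ee_pos': array([0.20472097, 0.48317839, 0.23088108]), 'eef_rot': array([-1.53854585e-04,  1.99080527e-01,  9.79983022e-01, -4.43925858e-04]), 'force': array([ 0.10360677, -0.56865939,  0.83137053]), 'torque': array([ 0.00388068,  0.02484888, -0.00158122]), 'gripper_force': 0.0, 'grip_width': 0.08542672645561485}
```

View pics/scene0.png

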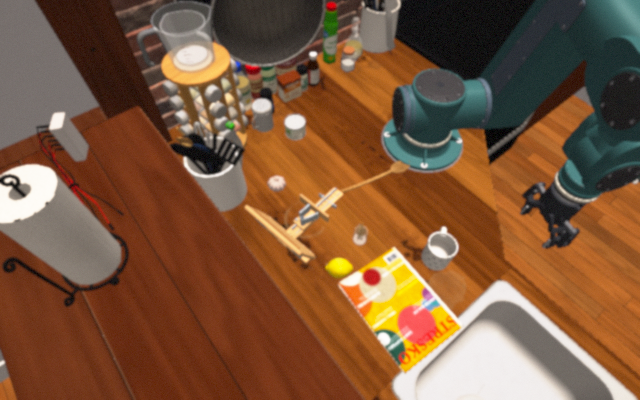

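View pics/top0.png

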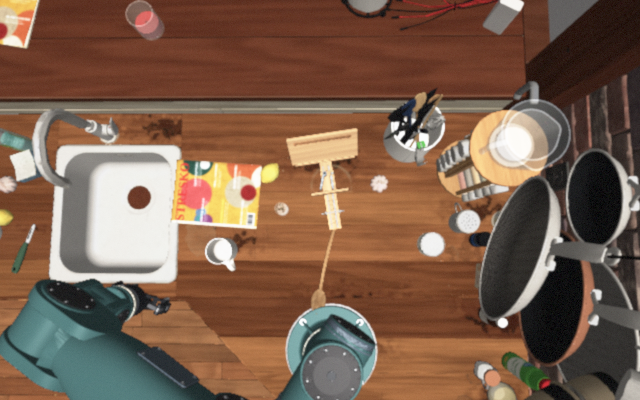

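The stand sits near (330,190) in the top view and (310,215) in the scene view, with its rail pointing to the robot. The lemon, garlic and picks are at some distance from it. Next I'll enlarge both views.

```bash
python3 - <<'E'
import cv2,numpy as np
t=cv2.imread('pics/top0.png')[125:235,270:400]; s=cv2.imread('pics/scene0.png')[170:270,235:365]
t=cv2.resize(t,(780,660),interpolation=cv2.INTER_CUBIC)[:600]; s=cv2.resize(s,(780,600),interpolation=cv2.INTER_CUBIC)
cv2.imwrite('pics/tc.png',t); cv2.imwrite('pics/sc.png',s)
E
```

```text
(no output)
```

View pics/tc.png

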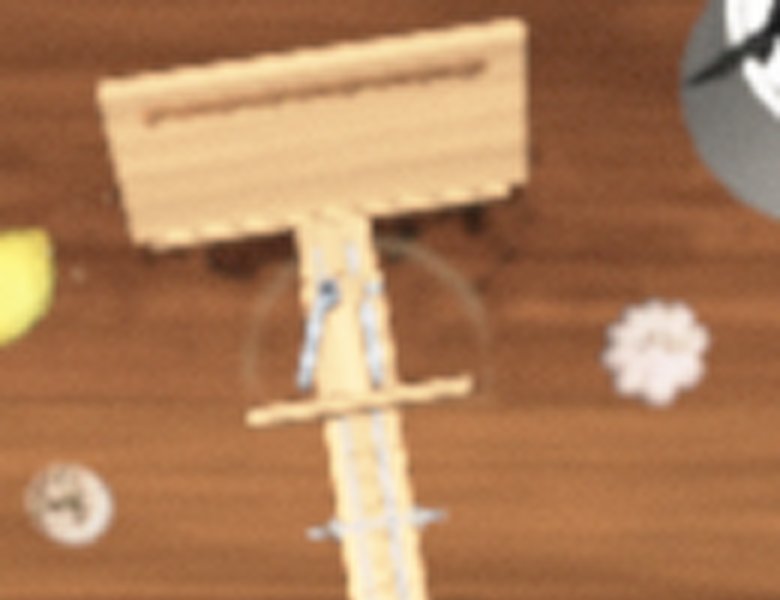

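View pics/sc.png

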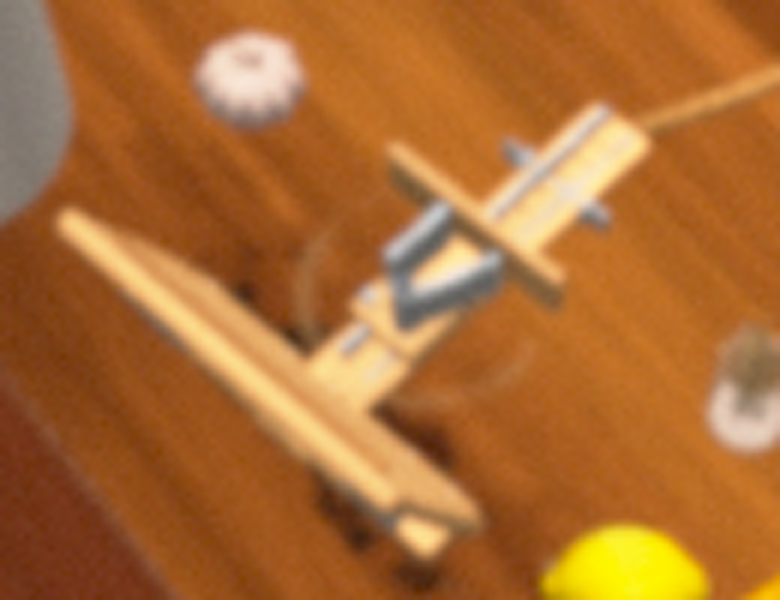

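The top crop shows the lip from (248,417) to (472,380), the mark fins from (310,533) to (445,515), the lever hinge at (328,290) with its tip at (303,385), and the plate at (362,300)-(377,380). In the scene crop the lip top runs (395,150)-(562,285) and the fin tips are at (515,150) and (597,215).

```bash
python3 - <<'E'
from h import *
T=lambda x,y:(270+x/6-.42,125+y/6-.42); S=lambda x,y:(235+x/6-.42,170+y/6-.42)
r=lambda a:np.round(a,4)
pr={'lip+y':((248,412),(562,280)),'lip-y':((472,379),(395,150)),'fin+y':((310,533),(598,210)),'fin-y':((445,515),(512,145)),'hinge':((328,290),(402,300))}
for k,(a,b) in pr.items():
    p,e=two('top',T(*a),'scene',S(*b)); print(k,r(p),r(e), r(plane('top',T(*a),.058 if k[0] in'lh' else .017)))
a,b=[plane('top',T(*c),.058) for c in((248,417),(472,382))]; d=a-b; print('lip',r((a+b)/2),np.linalg.norm(d),'yaw',np.arctan2(-d[0],d[1]))
a2,b2=[plane('top',T(*c),.017) for c in((310,533),(445,515))]; d=a2-b2; print('mark',r((a2+b2)/2),np.linalg.norm(d),np.arctan2(-d[0],d[1]))
v=(a+b)/2-(a2+b2)/2; print('sep',np.linalg.norm(v[:2]),np.arctan2(v[1],v[0]))
# rail edges, z=.012
for e in (((328,430),(352,598)),((398,405),(425,598))):
    p,q=[plane('top',T(*c),.012) for c in e]; v=p-q; print('rail',r(p),r(q),np.arctan2(v[1],v[0]))
# board bottom edge ~ top edge of front
for n,c in(('lemon',(10,285)),('garlic',(657,350)),('picks',(68,503))): print(n,r(plane('top',T(*c),.03)))
c=arm.get_calibration('wrist'); print(c)
import cv2
from scipy.spatial.transform import Rotation as Ro
q=arm.observe()['eef_rot']; print(Ro.from_quat(np.r_[q[1:],q[0]]).as_matrix().round(3))
E
```

```text
lip+y [0.4938 0.0644 0.0583] 0.002 [0.4945 0.0637 0.058 ]
lip-y [ 0.5109 -0.0532  0.0542] 0.0042 [ 0.512  -0.0545  0.058 ]
fin+y [0.4346 0.0296 0.0225] 0.0056 [0.4329 0.0317 0.017 ]
fin-y [ 0.442  -0.0404  0.0106] 0.0031 [ 0.4427 -0.0413  0.017 ]
hinge [0.5605 0.0216 0.0518] 0.0002 [0.5595 0.0215 0.058 ]
lip [0.5011 0.0046 0.058 ] 0.11964350578331971 yaw 0.15540390764763667
mark [ 0.4378 -0.0048  0.017 ] 0.0737001767141758 0.1331342674507191
sep 0.06398625635820247 0.14742662870683296
rail [0.4894 0.0221 0.012 ] [0.398 0.009 0.012] 0.14228823865780682
rail [ 0.5031 -0.0161  0.012 ] [ 0.398  -0.0305  0.012 ] 0.1365756250069214
lemon [0.5668 0.1945 0.03  ]
garlic [ 0.5309 -0.1553  0.03  ]
picks [0.4483 0.1617 0.03  ]
{'camera_matrix': array([[352.91516792,   0.        , 317.47114653],
       [  0.        , 352.91516792, 197.91023918],
       [  0.        ,   0.        ,   1.        ]]), 'T_tool_cam': array([[ 2.13924658e-04,  9.48201672e-01,  3.17668922e-01,
         8.24127328e-02],
       [ 9.99999796e-01, -3.93923403e-04,  5.02391651e-04,
        -7.86266552e-04],
       [ 6.01505826e-04,  3.17668750e-01, -9.48201563e-01,
        -1.41866371e-01],
       [ 0.00000000e+00,  0.00000000e+00,  0.00000000e+00,
         1.00000000e+00]])}
[[-0.921  0.39  -0.   ]
 [ 0.39   0.921 -0.001]
 [ 0.    -0.001 -1.   ]]
```

The two views agree: lip front middle at about (0.501, 0.004), mark at about (0.438, -0.005), yaw about 0.143, so the mark lies at about 63 mm of travel. I'll move over the leg now.

Request:
play_rows(rows=[{"x":-0.49,"y":-0.31,"z":0.08,"hand":1},{"x":-0.49,"y":-0.31,"z":0.08,"hand":1},{"x":-0.49,"y":-0.31,"z":0.08,"hand":1},{"x":-0.49,"y":-0.31,"z":0.08,"hand":1},{"x":-0.49,"y":-0.31,"z":0.08,"hand":1},{"x":-0.49,"y":-0.31,"z":0.08,"hand":1},{"x":-0.49,"y":-0.31,"z":0.08,"hand":1},{"x":-0.49,"y":-0.31,"z":0.08,"hand":1},{"x":-0.49,"y":-0.31,"z":0.08,"hand":1},{"x":-0.49,"y":-0.31,"z":0.08,"hand":1}])

```text
invalid input at $.rows[0]: expected keys x, y, z, spin, hand
```

Request:
play_rows(rows=[{"x":-0.49,"y":-0.31,"z":0.04,"hand":1},{"x":-0.49,"y":-0.31,"z":0.04,"hand":1},{"x":-0.49,"y":-0.31,"z":0.04,"hand":1},{"x":-0.49,"y":-0.31,"z":0.04,"spin":-0.6,"hand":1},{"x":-0.46,"y":-0.34,"z":0.04,"spin":-0.8,"hand":1},{"x":-0.43,"y":-0.37,"z":0.04,"spin":-0.8,"hand":1},{"x":-0.4,"y":-0.41,"z":0.04,"spin":-0.8,"hand":1},{"x":-0.36,"y":-0.44,"z":0.04,"spin":-0.8,"hand":1},{"x":-0.32,"y":-0.47,"z":0.04,"spin":-0.8,"hand":1},{"x":-0.28,"y":-0.5,"z":0.04,"spin":-0.8,"hand":1}])

```text
invalid input at $.rows[0]: expected keys x, y, z, spin, hand
```

```bash
cat >> h.py <<'E'
from scipy.spatial.transform import Rotation as Ro
def tool():
    o=arm.observe(); q=o['eef_rot']; M=np.eye(4); M[:3,:3]=Ro.from_quat(np.r_[q[1:],q[0]]).as_matrix(); M[:3,3]=o['ee_pos']; return M,o
def wplane(M,px,z):
    c=arm.get_calibration('wrist'); K=np.array(c['camera_matrix']); T=M@np.array(c['T_tool_cam'])
    d=np.linalg.inv(K)@[px[0],px[1],1]; d=T[:3,:3]@[d[0],-d[1],-d[2]]; o=T[:3,3]; return o+d*(z-o[2])/d[2]
E
python3 - <<'E'
from h import *
M,o=tool(); snap('wrist','w1.png'); np.save('w1.npy',M)
print(o['time_s'],o['ee_pos'],np.arctan2(M[1,1],M[0,1])-np.pi/2,M[2].round(3))
E
```

```text
0.1 [0.20472097 0.48317839 0.23088108] -0.4008391409647827 [ 0.    -0.001 -1.     0.231]
```

View pics/w1.png

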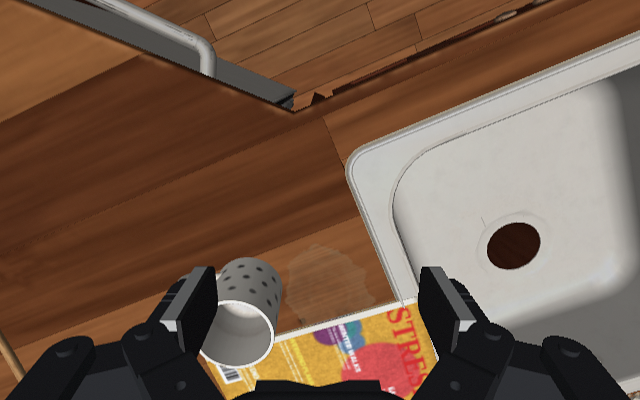

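The moves were refused because every key must be given, so this picture still shows the start: the mug is at (240,310) and the fingers are at (190,300) and (450,300). I'll resend with full rows.

Request:
play_rows(rows=[{"x":-0.49,"y":-0.31,"z":0.08,"spin":0,"hand":1},{"x":-0.49,"y":-0.31,"z":0.08,"spin":0,"hand":1},{"x":-0.49,"y":-0.31,"z":0.08,"spin":0,"hand":1},{"x":-0.49,"y":-0.31,"z":0.08,"spin":0,"hand":1},{"x":-0.49,"y":-0.31,"z":0.08,"spin":0,"hand":1},{"x":-0.49,"y":-0.31,"z":0.08,"spin":0,"hand":1},{"x":-0.49,"y":-0.31,"z":0.08,"spin":0,"hand":1},{"x":-0.49,"y":-0.31,"z":0.08,"spin":0,"hand":1},{"x":-0.49,"y":-0.31,"z":0.08,"spin":0,"hand":1},{"x":-0.49,"y":-0.31,"z":0.08,"spin":0,"hand":1}])

```text
time_s: 1.15
ee_pos: [0.3704, 0.244, 0.191]
eef_rot: [-0.0, 0.199, 0.98, -0.0]
force: [0.3, -0.5, -0.3]
grip_width: 0.0854
gripper_force: 0.0
```

Request:
play_rows(rows=[{"x":-0.49,"y":-0.31,"z":0.04,"spin":0,"hand":1},{"x":-0.49,"y":-0.31,"z":0.04,"spin":0,"hand":1},{"x":-0.49,"y":-0.31,"z":0.04,"spin":0,"hand":1},{"x":-0.49,"y":-0.31,"z":0.04,"spin":-0.6,"hand":1},{"x":-0.46,"y":-0.34,"z":0.04,"spin":-0.8,"hand":1},{"x":-0.43,"y":-0.37,"z":0.04,"spin":-0.8,"hand":1},{"x":-0.4,"y":-0.41,"z":0.04,"spin":-0.8,"hand":1},{"x":-0.36,"y":-0.44,"z":0.04,"spin":-0.8,"hand":1},{"x":-0.32,"y":-0.47,"z":0.04,"spin":-0.8,"hand":1},{"x":-0.28,"y":-0.5,"z":0.04,"spin":-0.8,"hand":1}])

```text
time_s: 2.15
ee_pos: [0.5311, 0.0061, 0.171]
eef_rot: [-0.0, -0.071, 0.997, 0.0]
force: [0.5, 1.4, 0.4]
grip_width: 0.0854
gripper_force: 0.0
```

```bash
python3 - <<'E'
from h import *
M,o=tool(); snap('wrist','w2.png'); np.save('w2.npy',M)
print(o['time_s'],o['ee_pos'],np.arctan2(M[1,1],M[0,1])-np.pi/2,M[2].round(3))
E
```

```text
2.15 [0.53105757 0.00613955 0.17102963] 0.14240796237709374 [ 0.     0.    -1.     0.171]
```

View pics/w2.png

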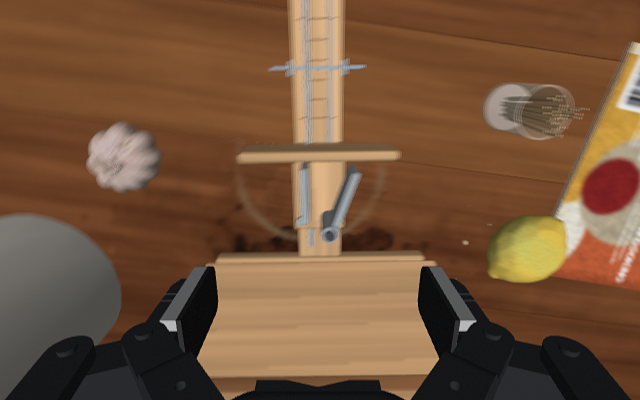

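The wrist view shows the lip across (238..400, 147..161), the mark fins at (270,69) and (366,67), the lever tip at (355,172) with its hinge at (329,234), and the plate at (305,165..225). Next I'll measure the exact edges.

```bash
python3 - <<'E'
from h import *
M=np.load('w2.npy'); im=cv2.imread('pics/w2.png').astype(int)
for r in range(142,166): print(r,im[r,250:290].mean(0).round(),im[r,370:395].mean(0).round())
print('fin',[ (r,int(im[r,276:282].mean()),int(im[r,352:360].mean())) for r in range(62,76)])
for r in(90,120):print('rail',r,im[r,285:350].sum(1)//3)
print('lip row cols', im[156,230:246].sum(1)//3, im[156,392:408].sum(1)//3)
R=lambda a:np.round(a,4); w=lambda u,v,z:R(wplane(M,(u,v),z))
c,s=np.cos(.143),np.sin(.143); L=lambda p:R(np.r_[np.dot(p[:2],[c,s]),np.dot(p[:2],[-s,c]),p[2]])
for n,a in dict(lipTf1=(250,153,.058),lipTf2=(390,153,.058),finL=(270,69,.017),finR=(366,67,.017),tip=(352,170,.06),hinge=(329,234,.06)).items(): print(n,w(*a),L(w(*a)))
E
```

```text
142 [ 42.  73. 116.] [ 46.  80. 123.]
143 [ 43.  73. 114.] [ 51.  81. 117.]
144 [ 47.  75. 111.] [ 58.  84. 112.]
145 [ 52.  77. 107.] [ 60.  85. 112.]
146 [ 56.  79. 104.] [ 59.  84. 109.]
147 [ 57.  80. 102.] [ 59.  83. 108.]
148 [ 57.  79. 100.] [ 61.  85. 110.]
149 [ 57.  79. 101.] [ 62.  86. 111.]
150 [ 58.  81. 103.] [ 72. 100. 127.]
151 [ 68.  94. 119.] [ 96. 134. 168.]
152 [ 84. 118. 147.] [115. 160. 198.]
153 [100. 139. 172.] [121. 167. 206.]
154 [111. 153. 190.] [122. 165. 204.]
155 [116. 159. 197.] [122. 164. 202.]
156 [117. 158. 196.] [120. 162. 200.]
157 [116. 156. 193.] [118. 160. 198.]
158 [113. 153. 190.] [110. 150. 186.]
159 [110. 149. 185.] [ 96. 131. 164.]
160 [103. 141. 176.] [ 74. 104. 135.]
161 [ 90. 124. 158.] [ 51.  79. 118.]
162 [ 72. 102. 136.] [ 45.  75. 119.]
163 [ 51.  79. 114.] [ 47.  77. 123.]
164 [ 38.  64. 104.] [ 47.  77. 121.]
165 [ 36.  63. 104.] [ 46.  75. 118.]
fin [(62, 85, 81), (63, 85, 76), (64, 86, 101), (65, 106, 138), (66, 129, 158), (67, 148, 159), (68, 149, 138), (69, 136, 101), (70, 117, 82), (71, 92, 85), (72, 83, 85), (73, 86, 85), (74
[... 350 characters left out ...]
1 148 151 163 165 167 169 169
 172 161 170 165 158 146 155 163 151 161 148 159 161 160 162 163 163 163
 163 162 161 158 160 161 161 161 158 168 171 172 174 178 178 177 177 164
 161 142 137 111 109  82  85  87  87  87  87]
lip row cols [ 70  70  72  74  76  74  99 114 123 140 138 154 154 154 155 155] [162 160 158 156 140 141 121 123 100  96  76  79  79  78  79  79]
lipTf1 [ 0.5064 -0.0476  0.058 ] [ 0.4944 -0.1193  0.058 ]
lipTf2 [0.4919 0.0536 0.058 ] [ 0.4945 -0.017   0.058 ]
finL [ 0.4465 -0.0442  0.017 ] [ 0.4356 -0.1074  0.017 ]
finR [0.4343 0.0304 0.017 ] [ 0.4342 -0.0318  0.017 ]
tip [0.5079 0.0281 0.06  ] [ 0.5067 -0.0446  0.06  ]
hinge [0.5612 0.0192 0.06  ] [ 0.5582 -0.061   0.06  ]
```

Wrist estimates: lip front at 0.4935 and mark at 0.434 along the rail, so about 60 mm of travel. The tool is centred on the rail and 14 mm behind lip contact. I'll descend outside plate and lever, then draw slowly.

Request:
play_rows(rows=[{"x":0,"y":0,"z":0.3,"spin":0,"hand":1},{"x":0,"y":0,"z":0.3,"spin":0,"hand":1},{"x":0,"y":0,"z":0.3,"spin":0,"hand":1},{"x":0,"y":0,"z":0.3,"spin":0,"hand":1},{"x":0,"y":0,"z":0.3,"spin":0,"hand":1},{"x":0,"y":0,"z":0.3,"spin":0,"hand":1},{"x":0,"y":0,"z":0.3,"spin":0,"hand":1},{"x":0,"y":0,"z":0.3,"spin":0,"hand":1},{"x":0,"y":0,"z":0.3,"spin":0,"hand":1},{"x":0,"y":0,"z":0.15,"spin":0,"hand":1}])

```text
time_s: 3.2
ee_pos: [0.5299, 0.0074, 0.0276]
eef_rot: [-0.001, -0.069, 0.998, 0.0]
force: [-0.2, 0.8, -0.1]
grip_width: 0.0855
gripper_force: 0.0
```

Request:
play_rows(rows=[{"x":0.13,"y":0,"z":0,"spin":0,"hand":1},{"x":0.13,"y":0,"z":0,"spin":0,"hand":1},{"x":0.13,"y":0,"z":0,"spin":0,"hand":1},{"x":0.13,"y":0,"z":0,"spin":0,"hand":1},{"x":0.13,"y":0,"z":0,"spin":0,"hand":1},{"x":0.13,"y":0,"z":0,"spin":0,"hand":1},{"x":0.13,"y":0,"z":0,"spin":0,"hand":1},{"x":0.13,"y":0,"z":0,"spin":0,"hand":1},{"x":0.13,"y":0,"z":0,"spin":0,"hand":1},{"x":0.13,"y":0,"z":0,"spin":0,"hand":1}])

```text
time_s: 4.2
ee_pos: [0.4658, -0.002, 0.0288]
eef_rot: [0.0, -0.07, 0.998, -0.0]
force: [4.2, -0.9, 2.8]
grip_width: 0.0852
gripper_force: 1.8
```

```bash
python3 - <<'E'
from h import *
M,o=tool(); snap('wrist','w3.png'); np.save('w3.npy',M); snap('top','t3.png')
print(o['time_s'],o['ee_pos'],o['force'],np.arctan2(M[1,1],M[0,1])-np.pi/2)
E
```

```text
4.2 [ 0.46584139 -0.00195602  0.02883497] [ 4.24269315 -0.8537503   2.79230841] 0.13922440352507182
```

View pics/w3.png

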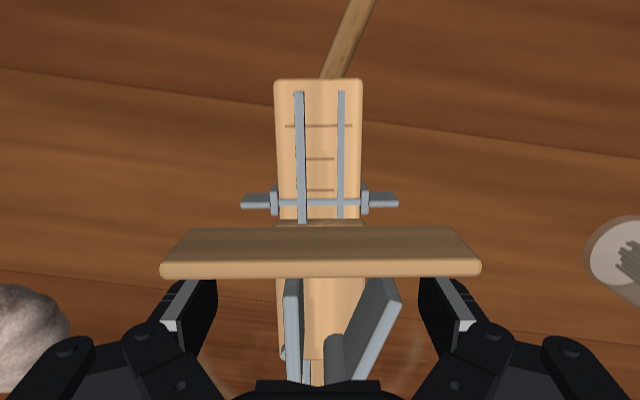

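The fingers are behind the lip and drawing it (about 4 N). The lip's lower front edge is at row ~228 and its upper front edge at ~262, while the mark fins are at row ~202, so it is some mm short. The lever is still open with its tip at (390,290), and the plate is at (292,285). Now the gap.

```bash
cat > gap.py <<'E'
from h import *
import sys
def edges(n):
    M=np.load(n+'.npy'); im=cv2.imread('pics/'+n+'.png').astype(int)
    R=lambda a:np.round(a,4); a=np.arctan2(M[1,1],M[0,1])-np.pi/2; x=np.array([np.cos(a),np.sin(a)])
    T=M[:3,3][:2]@x
    def prof(c0,c1,r0,r1): return im[r0:r1,c0:c1].mean((1,2)).round().astype(int).tolist()
    return M,prof,lambda u,v,z:R(wplane(M,(u,v),z)[:2]@x-T)
E
python3 - <<'E'
from gap import *
M,p,w=edges('w3')
print('finL from190',p(246,264,190,215)); print('finR',p(374,392,190,215))
print('strip',p(310,335,190,235)); print('lipbot L 220',p(210,260,220,236)); print('R',p(380,430,220,236)); print('top 252',p(190,240,252,284)); print('R',p(400,450,252,284))
for v in(228,230):print('lipbot',v,w(317,v,.022))
for v in(260,262,264):print('liptop',v,w(317,v,.058))
for v in(198,200,202,204,206):print('fin',v,w(317,v,.017))
E
```

```text
finL from190 [84, 84, 84, 83, 82, 82, 82, 82, 83, 83, 82, 92, 118, 144, 155, 157, 156, 141, 114, 88, 77, 78, 79, 79, 78]
finR [82, 83, 83, 82, 83, 83, 83, 83, 83, 82, 101, 129, 151, 157, 157, 151, 133, 104, 83, 82, 82, 82, 82, 83, 82]
strip [121, 138, 158, 164, 163, 163, 164, 155, 140, 135, 148, 158, 161, 163, 164, 164, 162, 160, 160, 159, 159, 159, 159, 159, 159, 159, 160, 157, 124, 88, 85, 91, 95, 99, 106, 120, 101, 77, 77, 78, 79, 81, 82, 84, 84]
lipbot L 220 [81, 82, 83, 84, 85, 85, 85, 81, 77, 75, 75, 77, 79, 80, 81, 80]
R [82, 82, 82, 82, 82, 81, 81, 79, 80, 81, 82, 84, 85, 86, 87, 85]
top 252 [79, 81, 82, 83, 83, 83, 81, 85, 98, 113, 129, 144, 153, 154, 153, 153, 152, 151, 150, 150, 148, 147, 146, 144, 139, 132, 123, 91, 57, 59, 58, 57]
R [87, 87, 86, 86, 84, 89, 103, 118, 133, 149, 157, 158, 158, 158, 159, 158, 157, 156, 155, 154, 154, 151, 141, 128, 108, 79, 60, 60, 60, 60, 58, 57]
lipbot 228 -0.0184
lipbot 230 -0.0175
liptop 260 -0.0216
liptop 262 -0.0208
liptop 264 -0.02
fin 198 -0.0312
fin 200 -0.0303
fin 202 -0.0293
fin 204 -0.0283
fin 206 -0.0273
```

The top edge gives a 6.5 mm gap and the bottom edge about 8.5 mm, with rounded corners explaining the spread. I'll advance 7 mm and recheck.

Request:
play_rows(rows=[{"x":0.04,"y":0,"z":0,"spin":0,"hand":1},{"x":0.04,"y":0,"z":0,"spin":0,"hand":1},{"x":0.04,"y":0,"z":0,"spin":0,"hand":1},{"x":0.02,"y":0,"z":0,"spin":0,"hand":1},{"x":0,"y":0,"z":0,"spin":0,"hand":1},{"x":0,"y":0,"z":0,"spin":0,"hand":1},{"x":0,"y":0,"z":0,"spin":0,"hand":1},{"x":0,"y":0,"z":0,"spin":0,"hand":1},{"x":0,"y":0,"z":0,"spin":0,"hand":1},{"x":0,"y":0,"z":0,"spin":0,"hand":1}])

```text
time_s: 5.3
ee_pos: [0.4593, -0.0027, 0.0287]
eef_rot: [-0.0, -0.07, 0.998, 0.0]
force: [1.9, -0.0, 0.3]
grip_width: 0.0857
gripper_force: 1.4
```

```bash
python3 - <<'E'
from gap import *
M,o=tool(); snap('wrist','w4.png'); np.save('w4.npy',M); snap('scene','s4.png'); print(o['time_s'],o['ee_pos'],o['force'])
M,p,w=edges('w2')
for v in(143,144):print('w2 bot',w(317,v,.024))
for v in(151,152):print('w2 top',w(317,v,.0575))
print('w2 rear',w(317,160.7,.0575),'fin',w(317,67.1,.017))
M,p,w=edges('w4')
print('finL from190',p(246,264,160,190)); print('finR',p(374,392,160,190))
print('lipbot L 220',p(210,260,220,236)); print('top 252',p(190,240,252,284)); print('R',p(400,450,252,284))
im=cv2.imread('pics/w4.png')[130:300,150:500]; cv2.imwrite('pics/w4c.png',cv2.resize(im,None,fx=2.2,fy=2.2,interpolation=cv2.INTER_CUBIC))
E
```

```text
5.3 [ 0.45929649 -0.00273929  0.02874899] [ 1.85324625 -0.03930743  0.25660722]
w2 bot -0.0336
w2 bot -0.0328
w2 top -0.0334
w2 top -0.0327
w2 rear -0.0262 fin -0.0922
finL from190 [73, 73, 74, 74, 74, 75, 75, 76, 76, 76, 77, 77, 77, 78, 79, 79, 80, 80, 81, 82, 83, 83, 82, 82, 81, 81, 80, 80, 80, 81]
finR [72, 72, 72, 72, 73, 73, 74, 74, 75, 75, 75, 75, 75, 74, 74, 73, 73, 73, 74, 74, 74, 75, 75, 76, 77, 78, 79, 81, 82, 84]
lipbot L 220 [109, 109, 94, 79, 79, 79, 79, 80, 78, 76, 76, 78, 80, 81, 82, 81]
top 252 [80, 83, 83, 84, 84, 84, 83, 85, 97, 113, 128, 144, 155, 157, 156, 155, 154, 153, 153, 152, 150, 149, 148, 147, 142, 135, 128, 97, 60, 61, 60, 59]
R [88, 88, 88, 87, 85, 90, 103, 118, 134, 150, 159, 161, 160, 161, 161, 160, 159, 159, 157, 156, 156, 154, 145, 131, 112, 82, 61, 61, 61, 61, 59, 58]
```

View pics/w4c.png

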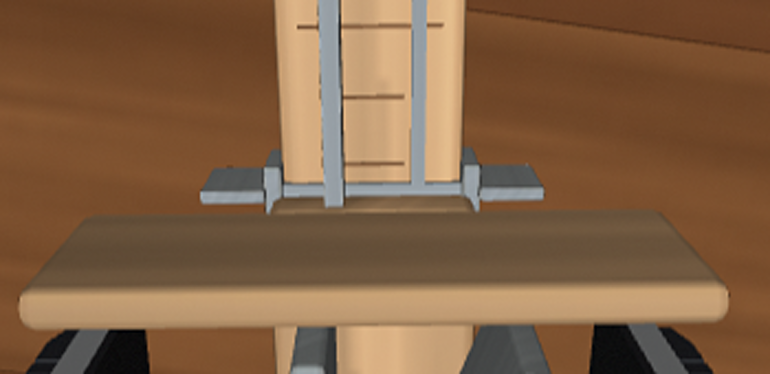

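The crop shows the fin's bright top face at crop row ~196 and the lip's lower front edge at ~212. The gap is now 0.3-1.4 mm, the tool is centred (lip 20..728, fins 200..543) and the lever is still open. I'll nudge 0.6 mm and then close.

Request:
play_rows(rows=[{"x":0.012,"y":0,"z":0,"spin":0,"hand":1},{"x":0,"y":0,"z":0,"spin":0,"hand":1},{"x":0,"y":0,"z":0,"spin":0,"hand":0.9},{"x":0,"y":0,"z":0,"spin":0,"hand":0.8},{"x":0,"y":0,"z":0,"spin":0,"hand":0.7},{"x":0,"y":0,"z":0,"spin":0,"hand":0.65},{"x":0,"y":0,"z":0,"spin":0,"hand":0.6},{"x":0,"y":0,"z":0,"spin":0,"hand":0.55},{"x":0,"y":0,"z":0,"spin":0,"hand":0.5},{"x":0,"y":0,"z":0,"spin":0,"hand":0.45}], squeeze=40)

```text
time_s: 6.4
ee_pos: [0.4587, -0.0029, 0.0288]
eef_rot: [-0.0, -0.07, 0.998, -0.0]
force: [2.9, -0.1, 3.0]
grip_width: 0.0385
gripper_force: 3.7
```

Request:
play_rows(rows=[{"x":0,"y":0,"z":0,"spin":0,"hand":0.4},{"x":0,"y":0,"z":0,"spin":0,"hand":0.37},{"x":0,"y":0,"z":0,"spin":0,"hand":0.34},{"x":0,"y":0,"z":0,"spin":0,"hand":0.3},{"x":0,"y":0,"z":0,"spin":0,"hand":0.25},{"x":0,"y":0,"z":0,"spin":0,"hand":0.1},{"x":0,"y":0,"z":0,"spin":0,"hand":0},{"x":0,"y":0,"z":0,"spin":0,"hand":0},{"x":0,"y":0,"z":0,"spin":0,"hand":0},{"x":0,"y":0,"z":0,"spin":0,"hand":0}])

```text
time_s: 7.4
ee_pos: [0.459, -0.0026, 0.029]
eef_rot: [0.0, -0.07, 0.998, 0.0]
force: [2.3, 2.5, 7.7]
grip_width: 0.0265
gripper_force: 42.4
```

```bash
python3 - <<'E'
from gap import *
M,o=tool(); snap('wrist','w5.png'); np.save('w5.npy',M); print(o['time_s'],o['ee_pos'],o['force'],o['grip_width'],o['gripper_force'])
im=cv2.imread('pics/w5.png')[130:400,150:500]; cv2.imwrite('pics/w5c.png',cv2.resize(im,None,fx=2.2,fy=2.2,interpolation=cv2.INTER_CUBIC))
E
```

```text
7.4 [ 0.45895676 -0.00258762  0.02896351] [2.28869792 2.53668705 7.68706832] 0.026500639212306765 42.362502962350845
```

View pics/w5c.png

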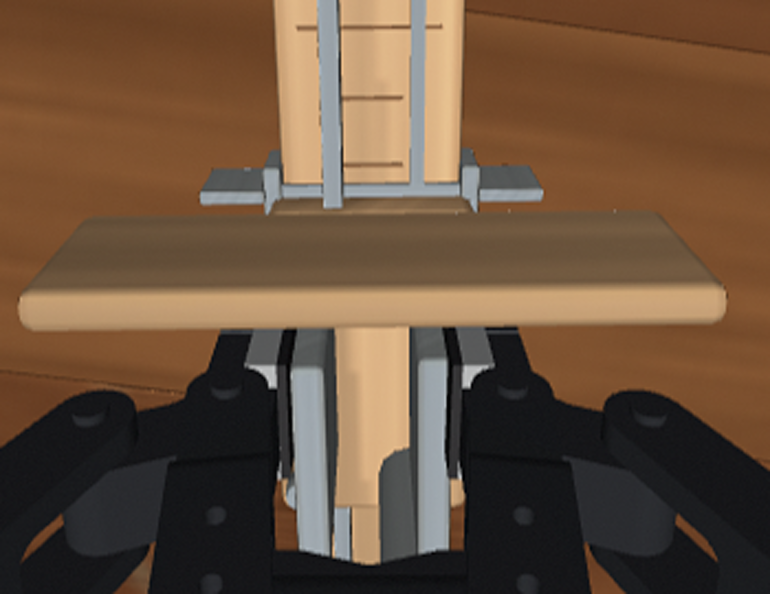

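The pinch is complete at 26.5 mm and 42 N. The lever (crop ~430,440) is parallel to the plate (~310,440), so it is shut. The lip's lower edge is at crop row 212 and the fin tops at ~196. One more numeric check of the residual gap, using both lip edges.

```bash
python3 - <<'E'
from gap import *
M,o=tool(); snap('wrist','w6.png'); np.save('w6.npy',M)
for n in('w4','w6'):
    M,p,w=edges(n)
    a=p(246,264,208,230);b=p(374,392,208,230); print(a,b)
    g=lambda q:208+np.average(range(len(q)),weights=np.clip(np.array(q)-95,0,None))
    r=(g(a)+g(b))/2
    d=p(190,240,252,284);e=p(400,450,252,284)
    h=lambda q:252+next(i+(113-q[i])/(q[i+1]-q[i]) for i in range(30) if q[i]<113<=q[i+1])
    t=(h(d)+h(e))/2
    bl=[np.argmin(np.diff(p(c,c+12,222,232)))+222.5 for c in(315,322)]
    print(n,'fin',r,w(318,r,.017),'top',t,[w(318,t,z) for z in(.0575,.0555)],'bot',bl,[w(318,226.4,z) for z in(.022,.023)])
# top view: lip vs fin before grasp (t3) and height check of lip via w2+top0 rays
c=arm.get_calibration('wrist');K=np.array(c['camera_matrix']);M2=np.load('w2.npy');Tc=M2@np.array(c['T_tool_cam'])
for px,(tx,ty) in(((238.5,152),(248,417)),((400,150.5),(472,382)),((400,152),(248,417)),((238.5,152),(472,382))):
    d=np.linalg.inv(K)@[px[0],px[1],1]; u=Tc[:3,:3]@[d[0],-d[1],-d[2]]; a=Tc[:3,3]
    b,v=ray('top',(270+tx/6-.42,125+ty/6-.42)); s=np.linalg.lstsq(np.c_[u,-v],b-a,rcond=None)[0]; P,Q=a+u*s[0],b+v*s[1]; print(((P+Q)/2).round(4),np.linalg.norm(P-Q).round(4))
E
```

```text
[82, 83, 83, 84, 84, 84, 84, 83, 93, 141, 160, 159, 159, 158, 119, 78, 79, 80, 79, 80, 78, 77] [84, 84, 85, 85, 85, 84, 78, 122, 155, 160, 159, 162, 140, 100, 81, 83, 84, 83, 82, 81, 80, 81]
w4 fin 218.51990180364413 -0.0211 top 259.83333333333337 [np.float64(-0.0214), np.float64(-0.0203)] bot [np.float64(226.5), np.float64(226.5)] [np.float64(-0.0193), np.float64(-0.0197)]
[84, 85, 85, 86, 86, 86, 86, 86, 80, 136, 163, 162, 162, 165, 133, 88, 80, 81, 81, 82, 81, 79] [85, 86, 86, 86, 86, 86, 85, 93, 143, 164, 162, 162, 160, 123, 83, 85, 85, 87, 86, 83, 82, 82]
w6 fin 218.91219439475253 -0.0208 top 260.32708333333335 [np.float64(-0.0211), np.float64(-0.02)] bot [np.float64(226.5), np.float64(226.5)] [np.float64(-0.0192), np.float64(-0.0196)]
[0.4304 0.0352 0.4786] 0.0408
[ 0.45   -0.0366  0.4234] 0.0358
[0.4929 0.0645 0.0431] 0.0009
[ 0.5093 -0.0557  0.0539] 0.0037
```

Remaining gap is about 0.5 mm (bottom edge +1.2, top edge -0.3). I'll draw a final 0.6 mm with the grip held, then confirm.

Request:
play_rows(rows=[{"x":0.006,"y":0,"z":0,"spin":0,"hand":0},{"x":0.006,"y":0,"z":0,"spin":0,"hand":0},{"x":0,"y":0,"z":0,"spin":0,"hand":0},{"x":0,"y":0,"z":0,"spin":0,"hand":0},{"x":0,"y":0,"z":0,"spin":0,"hand":0},{"x":0,"y":0,"z":0,"spin":0,"hand":0},{"x":0,"y":0,"z":0,"spin":0,"hand":0},{"x":0,"y":0,"z":0,"spin":0,"hand":0},{"x":0,"y":0,"z":0,"spin":0,"hand":0},{"x":0,"y":0,"z":0,"spin":0,"hand":0}])

```text
time_s: 8.5
ee_pos: [0.4584, -0.0026, 0.029]
eef_rot: [0.0, -0.07, 0.998, 0.0]
force: [3.0, 2.3, 7.0]
grip_width: 0.0264
gripper_force: 42.4
```

```bash
python3 - <<'E'
from gap import *
M,o=tool(); snap('wrist','w7.png'); print(o['time_s'],o['ee_pos'],o['force'],o['grip_width'],o['gripper_force'])
im=cv2.imread('pics/w7.png')[130:400,150:500]; cv2.imwrite('pics/w7c.png',cv2.resize(im,None,fx=2.2,fy=2.2,interpolation=cv2.INTER_CUBIC))
E
```

```text
8.5 [ 0.45840972 -0.00264621  0.0289694 ] [3.04125282 2.25865426 7.01034476] 0.026437149004836645 42.4069145321846
```

View pics/w7c.png

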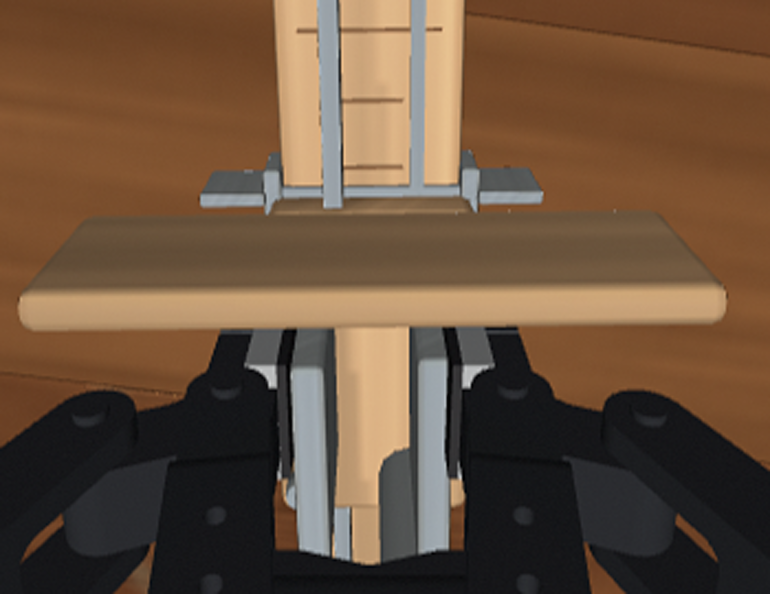

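The leg moved with the fingers: the fin tops shifted to crop row ~198 while the lip stayed at 212. The lever is still parallel to the plate and pinched at 42 N. Handing in.

```bash
python3 -c "
from bench import arm
print(arm.finish_job())"
```

```text
the job is handed in; nothing more can be done
None
```

I drew the leg to the mark with the lever open (lip within about 1 mm by camera), pinched the lever shut at 42 N, and handed the job in at 8.5 s still holding; I saw no bystander move, though I took no last picture of them all.

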